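Slide the layout template out of the marking jig and lay it on the rest

TASK

The flat aluminium layout template lies in the channel of the wooden marking jig, where its sides cannot be gripped. Slide it along the channel until its end sticks out well past the jig's open end while it still lies flat in the channel, then take it by that overhanging end, lift it clear and lay it flat across both bars of the wooden rest, centred and in line with the rest. Do not drop it, and leave the tumbler, jar and bowl where they stand.

Things in the scene. Friction and masses are not known exactly. Their poses are not given: they have to be found in the camera images.
- jig: Fixed wooden block 110 (x) by 330 (y) by 60 mm high; origin: centre of its underside, on the bench. A 56 mm wide channel runs along its y axis over its full length; the channel floor is the block's top, 60 mm up. Dark steel rails 27 mm wide, 8 mm above the floor, flank it. The +y end is open and drops to the bench; the -y end has a wooden stop 12 mm thick and high (inner face at y = -153 mm).
- jig_edge (a point): Middle of the channel floor's edge at the jig's open end, at x = 0, y = +165, z = +60 mm in the jig's frame; same axes as the jig. More than half the template's length beyond this edge and it tips off.
- template: Loose flat aluminium plate 50 (x) by 200 (y) by 6 mm, about 0.14 kg; its dark round spots are flat markings. Origin: centre of its underside. Starts flat in the channel (3 mm play each side), y axis along the channel, its +y end 10 to 60 mm short of the open edge, so 58 mm or more of channel is free behind its -y end. Slides freely when pushed on that end.
- template_center (a point): Centre of the template, half-way through its thickness; same axes as the template.
- rest: Fixed wooden rest: base 110 by 110 by 10 mm with two bars, tops level, 45 mm above the bench. Bars are 110 mm long along x, 16 mm wide, centred at y = -35 and +35 mm. The laid template lies along the rest's y axis, either way round, its ends overhanging the bars. Origin: centre of its underside, on the bench.
- rest_top (a point): Point midway between the two bars at the height of their tops, 45 mm above the bench; same axes as the rest.
- tumbler_mid (a point): Centre of a loose clear glass tumbler, 76 mm across the rim and 100 mm high, half-way up; a bystander.
- jar_mid (a point): Centre of a loose closed green glass jar with a steel cap, 72 mm across and 110 mm high, half-way up; a bystander.
- bowl_mid (a point): Centre of a loose clear glass bowl, 180 mm across the rim and 90 mm high, half-way up; a bystander.
There are look-alikes about, which are no part of the job. Several things have the shape of the template; the one meant has the colours described above.

How it is judged:
On the way, in this order (a step that is already met when the one before it is completed fails the run):
1. the template lies flat in the channel with 30 to 95 mm of its +y end out past the open edge (y of template_center in the frame of jig between 0.095 and 0.16 m and x of template_center in the frame of jig between -0.006 and 0.006 m and z of template_center in the frame of jig between 0.058 and 0.068 m and angle between template's own z axis and vertical below 0.06 rad), for 0.2 s.
2. the template is held by the fingers, lifted clear of the jig (contact force between template and jig below 0.05 N and contact force between the fingers and template above 0.5 N and height (world z) of template_center above 0.08 m), for 0.1 s.
At the end, for the whole second after the job is handed in: the template lies flat (within 0.06 rad), released and at rest on both bars of the rest, its centre within 25 mm of the point midway between them and its length within 0.2 rad of the rest's y axis, either way round (horizontal distance between template_center and rest_top below 0.025 m and height (world z) of template_center between 0.044 and 0.052 m and angle between template's own z axis and vertical below 0.06 rad and angle between the y axis of template and the y axis of rest, either way round below 0.2 rad and contact force between template and rest above 0.3 N and linear speed of template below 0.02 m/s and angular speed of template below 0.2 rad/s and contact force between the fingers and template below 0.05 N); the robot touches nothing.
It fails at once if the template is dropped (falls free faster than 0.6 m/s, about 18 mm) (linear speed of template above 0.6 m/s and contact force between the fingers and template below 0.05 N).
It fails at once if the tumbler is moved more than 25 mm (distance of tumbler_mid from where it was at the start of the episode above 0.025 m).
It fails at once if the jar is moved more than 25 mm (distance of jar_mid from where it was at the start of the episode above 0.025 m).
It fails at once if the bowl is moved more than 25 mm (distance of bowl_mid from where it was at the start of the episode above 0.025 m).
It also fails if it takes over 54 s, if anything falls off the work surface, if the arm or the gripper's body presses on something with over 40 N, if the wrist force passes 120 N, or if a joint passes its speed limit or range.

ROBOT

A 6-joint arm with a two-finger parallel gripper is mounted at the origin on the work surface. World frame = base frame: x ahead of the robot, y to its left, z up, the work surface at z = 0. Lengths are in m, angles in rad, forces in N, time in s.
With the tool pointing down it reaches from about 0.275 to 0.85 m from the base axis. Payload 19 kg.
Tool frame: the origin (TCP) lies between the finger pads; the fingertips stand 11 mm ahead of it and the grasp point (between the pads) lies 8 mm behind it; z points along the fingers, y is the line along which they close (so a half turn about z gives the same grasp; the last joint's range is limited). The gripper opens to 85 mm and grips with 20 to 120 N. Pads are 22 mm wide; open, the fingers measure 114 mm over their backs; the gripper's body (76 mm by 85 mm) begins 54 mm behind the grasp point. The pads swing forward as they close: fully open they stand 13 mm farther back than shut.
Start: joints at [1.073, 0.15, 1.437, -0, 1.554, -0.134], TCP at [0.205, 0.537, 0.242] pointing down, gripper open.
Joint ranges: [-2.8, 2.8], [-0.68, 2.1], [0.12, 2.68], [-1.39, 4.53], [0.16, 2.79], [-2.81, 2.81]. Speed limits (rad/s): [1.89, 1.89, 2.22, 3.01, 3.01, 3.01].

INTERFACE

Orientations are given as a unit quaternion [x, y, z, w].
In Python, from plant import env, eyes gives the robot as it stands.
- The arm moves only by the tool send_rows, never from a script. Its argument "commands" is a list of rows, each a list of 2 entries, a list of its own where there are three numbers: the shift along the tool's x, y, z in m, then the turn about the tool's z in rad. In form: [[[tx, ty, tz], twist], ...]. A call has 1 to 8 rows; each row is the pose to reach, as a shift and turn from the pose commanded when the call began, along the tool's axes at that moment; what a row does not reach only later rows make up. A row lasts 1/8 s, in which the tool goes at most 62.5 mm and 10.7 degrees, less where a joint would pass 70% of its speed; a pose out of reach is approached as far as the arm can. A call with a gripper value outside its range is refused whole. "fingers" is the finger opening in m, from 0 to 0.0854, set as the call begins (left out, the last holds). The fingers move at their own pace and stop on an object; "grip_force" is the grip in N (left out, the last holds). Time passes only in rows, so rows that repeat a pose let the fingers close. It gives the time, the measured TCP pose, the force, the opening and the grip force at its end, in the units of the state.
- env.get_obs(): the state, without advancing time (a new reading comes with each control period).
- eyes.snapshot(name): name is "scene" or "top" or "wrist"; returns the picture (400x640x3 uint8, red, green, blue); there is no depth.
- eyes.camera_params(name): a dict with "intrinsics" (3x3 intrinsics, pixels), "eye" and "rotation" of the camera in the world; the wrist camera has in their place "hand_eye" (4x4, takes a point from camera to tool coordinates, whose origin is the TCP and whose axes are the flange's). Camera axes: x right, y up, looking along -z (the intrinsics and any distortion apply to the point x, -y, -z); pixel columns grow to the right and rows downward; lengths in m; the calibration is good to about 2 mm. A picture is of the moment at which its call begins: read the wrist's pose just before it. camera_params takes no time and is no camera call.
- env.sign_off(): hands the job in; it is judged then, once.
The state is a dict: "t": time; "joint_positions": joint angles; "dq": joint speeds; "tau": joint torques, N m; "tcp_pos": TCP position; "tool_rot": TCP orientation; "force": force on the tool from outside, world axes, zero at the start; "ft_torque": the same for the moment, N m; "gripper_width": opening from 0.0 (shut) to 1.0 (fully open); "grasp_force": force on a finger pad.
Only numpy, scipy, OpenCV 4.12 (cv2) and the standard library are available. Lean on these libraries where they do the work, as an engineer would, in place of code of your own. Each camera call takes 0.05 s, during which the arm holds its last target. There are 200 camera calls.

## Working session

There is one attempt and no reset: what is moved stays moved. The work goes in short steps, Python scripts to look and compute and a tool call to move; the robot and the scene stay as the last step left them, time stands still between calls to the robot, and variables do not carry over. Pictures are saved under pics/ and viewed, at most 10 in all, crops included, and the job is handed in when it is done.

Besides the shell and the picture viewer there is one more tool, called after "Emit:" as a command line: name --argument value ..., lists and objects as JSON in quotes. send_rows: Moves the arm, as the interface text tells. Its arguments: {"type":"object","properties":{"commands":{"type":"array","items":{"type":"array"}},"fingers":{"type":"number"},"grip_force":{"type":"number"}},"required":["commands"]}

```bash
ls; mkdir -p pics
python3 - <<'E'
from plant import env, eyes
import cv2
o=env.get_obs(); print({k:o[k] for k in('t','tcp_pos','tool_rot','force','gripper_width')})
for n in('scene','top'):
    cv2.imwrite(f'pics/{n}0.png',eyes.snapshot(n)[:,:,::-1]); print(eyes.camera_params(n))
print(eyes.camera_params('wrist'))
E
```

```text
pics
{'t': 0.0, 'tcp_pos': array([0.20449652, 0.53713408, 0.24166865]), 'tool_rot': array([ 1.80896586e-01,  9.83501919e-01, -6.02613974e-04, -1.94925285e-04]), 'force': array([ 0.16365368,  0.44721384, -0.99177093]), 'gripper_width': 0.9954929818813741}
{'intrinsics': array([[490.67960858,   0.        , 324.63754768],
       [  0.        , 490.67960858, 191.58690513],
       [  0.        ,   0.        ,   1.        ]]), 'eye': array([ 0.99824556, -0.99497866,  0.86982154]), 'rotation': array([0.41534196, 0.11162521, 0.21230591, 0.87747198])}
{'intrinsics': array([[409.9033282 ,   0.        , 317.46108741],
       [  0.        , 409.9033282 , 195.46046555],
       [  0.        ,   0.        ,   1.        ]]), 'eye': array([ 0.37028336, -0.13983131,  1.08626657]), 'rotation': array([ 0.06284722, -0.04503337, -0.70310808,  0.70686721])}
{'intrinsics': array([[303.28133468,   0.        , 318.00575199],
       [  0.        , 303.28133468, 199.64833666],
       [  0.        ,   0.        ,   1.        ]]), 'hand_eye': array([[-1.39476884e-03,  9.52724806e-01,  3.03831365e-01,
         7.69578865e-02],
       [ 9.99998072e-01,  9.08926509e-04,  1.74046982e-03,
         1.32923776e-04],
       [ 1.38202839e-03,  3.03833207e-01, -9.52724237e-01,
        -1.31936747e-01],
       [ 0.00000000e+00,  0.00000000e+00,  0.00000000e+00,
         1.00000000e+00]])}
```

View pics/top0.png

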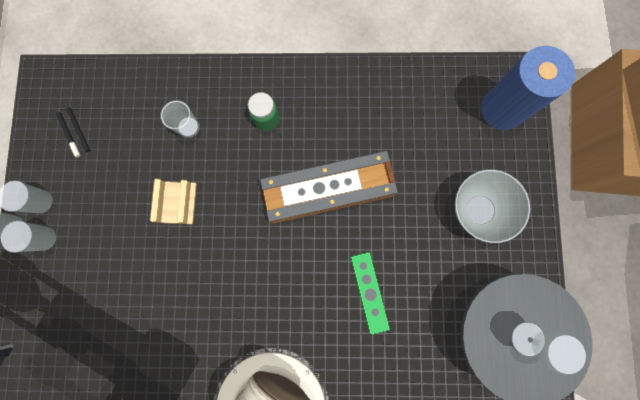

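View pics/scene0.png

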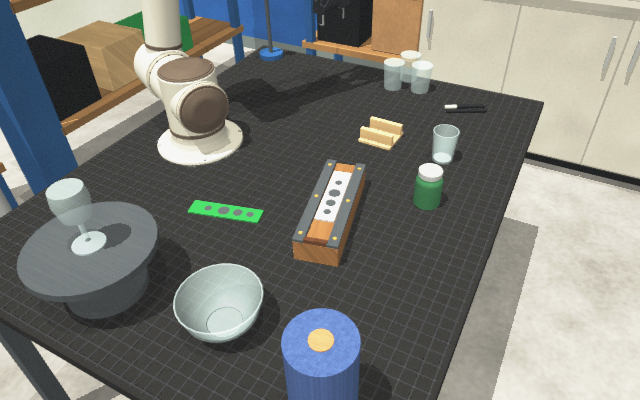

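Candidates: white-silver plate with dark spots in the channel (320,187, top view) and green plate on the bench (370,293). The description (aluminium, in the channel) means the first. I'll check it in one crop and measure.

```bash
cat > h.py <<'E'
import numpy as np, cv2
from scipy.spatial.transform import Rotation as R
from plant import env, eyes
def campose(n,o=None):
    c=eyes.camera_params(n)
    if n!='wrist': return c['intrinsics'],R.from_quat(c['rotation']).as_matrix(),np.array(c['eye'])
    T=c['hand_eye']; Q=R.from_quat(o['tool_rot']).as_matrix()
    return c['intrinsics'],Q@T[:3,:3],o['tcp_pos']+Q@T[:3,3]
def cast(P,uv,z):
    K,Rm,e=P; uv=np.atleast_2d(uv).astype(float)
    d=np.c_[(uv[:,0]-K[0,2])/K[0,0],-(uv[:,1]-K[1,2])/K[1,1],-np.ones(len(uv))]@Rm.T
    return e+d*((z-e[2])/d[:,2])[:,None]
def proj(P,X):
    K,Rm,e=P; c=(np.atleast_2d(X)-e)@Rm
    return np.c_[K[0,2]+K[0,0]*c[:,0]/-c[:,2],K[1,2]-K[1,1]*c[:,1]/-c[:,2]]
E
python3 - <<'E'
from h import *
im=cv2.imread('pics/top0.png'); P=campose('top')
hsv=cv2.cvtColor(im,cv2.COLOR_BGR2HSV)
roi=np.zeros(im.shape[:2],np.uint8); roi[145:230,250:410]=1
def comp(m,amin):
    n,l,s,c=cv2.connectedComponentsWithStats(m.astype(np.uint8)); return [(i,s[i],c[i],l==i) for i in range(1,n) if s[i][4]>=amin]
w=(roi>0)&(hsv[...,1]<40)&(hsv[...,2]>170)
w=cv2.morphologyEx(w.astype(np.uint8),cv2.MORPH_CLOSE,np.ones((3,3)))
pts=np.argwhere(w)[:,::-1]
r=cv2.minAreaRect(cast(P,pts,.066)[:,:2].astype(np.float32)*1000); print('template mm',r)
y=(roi>0)&(hsv[...,1]>110)&(hsv[...,2]>150)
for i,s,c,m in comp(y,2): print('yellowish',s[4],c.round(1),cast(P,c,.068)[0].round(4))
# rest: pale wood
roi2=np.zeros_like(roi); roi2[170:235,140:205]=1
m=(roi2>0)&(hsv[...,2]>120)&(hsv[...,1]>40); pts=np.argwhere(m)[:,::-1]
print('rest uv box',pts.min(0),pts.max(0))
a=cv2.resize(im[145:230,250:410],None,fx=5,fy=5,interpolation=cv2.INTER_CUBIC)[:, :]
b=cv2.resize(im[170:235,140:205],None,fx=2.6,fy=2.6,interpolation=cv2.INTER_CUBIC)
out=np.zeros((600,800,3),np.uint8); out[:425]=a; out[430:430+b.shape[0],:b.shape[1]]=b
cv2.imwrite('pics/crop1.png',out)
E
```

```text
template mm ((548.4306030273438, -120.70842742919922), (52.58576202392578, 199.8488006591797), 12.780378341674805)
yellowish 12 [378.2 157.7] [ 0.6247 -0.2673  0.068 ]
yellowish 560 [373.  175.7] [ 0.578  -0.2533  0.068 ]
yellowish 12 [324.5 169.5] [ 0.5937 -0.1309  0.068 ]
yellowish 16 [390.9 176.1] [ 0.5771 -0.2985  0.068 ]
yellowish 14 [270.5 181.7] [0.5618 0.0058 0.068 ]
yellowish 345 [273.1 198.1] [ 0.5199 -0.0018  0.068 ]
yellowish 10 [386.2 189. ] [ 0.544 -0.286  0.068]
yellowish 12 [331.8 201.3] [ 0.5122 -0.1495  0.068 ]
yellowish 12 [277.2 213.4] [ 0.4812 -0.0132  0.068 ]
rest uv box [150 178] [196 224]
```

View pics/crop1.png

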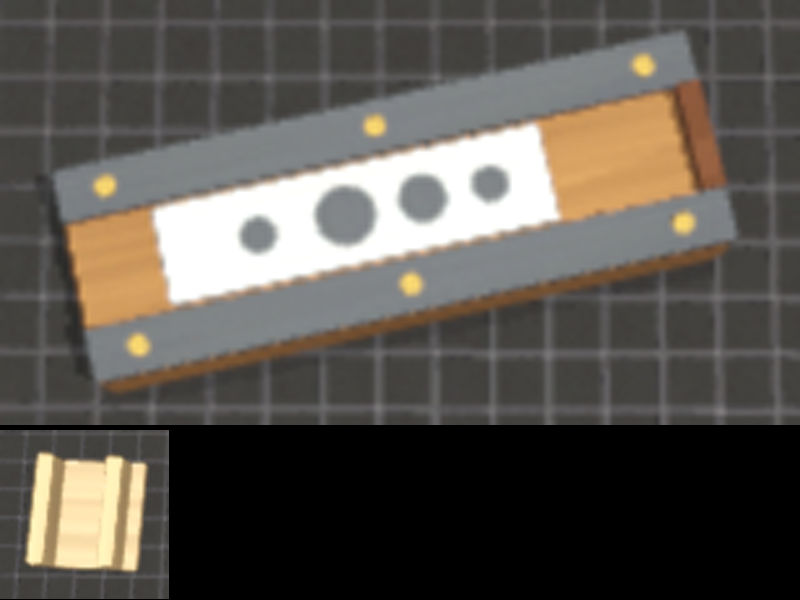

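The crop shows a white-silver plate with four grey spots, lying in the channel from crop x 155 to 560 (image 281–362). The open end is on the left (+y world) and the brown stop is on the right. Next I'll measure the rest and bystanders and work out the first move.

```bash
cat >> h.py <<'E'
JC=np.array([.5530,-.1402]); JU=np.array([-.2247,.9744]); JX=np.array([.9744,.2247])  # jig centre, y, x axes
def J(x,y): return JC+x*JX+y*JU
def tojig(p): d=np.asarray(p)[:2]-JC; return d@JX,d@JU
def go(xyz,ydir,o=None):
    """shift in tool axes and twist so that TCP is at xyz with tool y along +-ydir"""
    o=o or env.get_obs(); Q=R.from_quat(o['tool_rot']).as_matrix()
    s=Q.T@(np.asarray(xyz)-o['tcp_pos']); d=Q.T@np.array([*ydir,0])
    t=np.arctan2(-d[0],d[1]); t=(t+np.pi/2)%np.pi-np.pi/2
    print('t',o['t'],'tcp',o['tcp_pos'].round(4),'q6',o['joint_positions'][5].round(2),'shift',s.round(4),'twist',t.round(4))
E
python3 - <<'E'
from h import *
P=campose('top')
c=lambda a:np.array([[140+x/2.6,170+(y-430)/2.6] for x,y in a])
L=cast(P,c([(38,453),(52,456),(27,563),(42,565)]),.045); Rr=cast(P,c([(107,457),(122,458),(98,566),(114,567)]),.045)
print('bars',L.round(4)[:,:2].tolist(),Rr.round(4)[:,:2].tolist())
rc=(L.mean(0)+Rr.mean(0))/2; d=L.mean(0)-Rr.mean(0); print('rest',rc,'ydir',d/np.linalg.norm(d),np.linalg.norm(d), 'bardir',(L[0]+Rr[0]-L[2]-Rr[2])/2)
print('tumbler base',cast(P,(189,128),0)[0],'rim',cast(P,(176,114),.1)[0],'jar',cast(P,(261,105),.11)[0],'bowl',cast(P,(492,207),.09)[0])
o=env.get_obs();print(R.from_quat(o['tool_rot']).as_matrix().round(3).tolist(), J(0,-.115))
go([*J(0,-.115),.15],JX)
E
```

```text
bars [[0.573, 0.3131], [0.57, 0.2987], [0.4622, 0.3165], [0.4603, 0.3014]] [[0.5691, 0.2429], [0.5681, 0.2277], [0.4596, 0.2455], [0.4587, 0.2295]]
rest [0.51509539 0.27188535 0.045     ] ydir [0.03521035 0.99937992 0.        ] 0.07108215645908125 bardir [ 0.11016308 -0.00300304  0.        ]
tumbler base [0.72557094 0.24608069 0.        ] rim [0.72973014 0.24582161 0.1       ] jar [0.74923161 0.02847984 0.11      ] bowl [ 0.496741   -0.53743998  0.09      ]
[[-0.935, 0.356, -0.0], [0.356, 0.935, -0.001], [0.0, -0.001, -1.0]] [ 0.5788405 -0.252256 ]
t 0.1 tcp [0.2045 0.5372 0.2418] q6 -0.13 shift [-0.6307 -0.6045  0.0923] twist 0.9804
```

Emit:
send_rows --commands '[[[-0.631,-0.605,0],0.98],[[-0.631,-0.605,0],0.98],[[-0.631,-0.605,0],0.98],[[-0.631,-0.605,0],0.98],[[-0.631,-0.605,0],0.98],[[-0.631,-0.605,0],0.98],[[-0.631,-0.605,0],0.98],[[-0.631,-0.605,0],0.98]]' --fingers 0

```text
t: 1.1
tcp_pos: [0.4191, 0.0835, 0.2424]
tool_rot: [0.622, 0.783, 0.0, 0.0]
force: [1.3, 1.5, -0.6]
gripper_width: 0.002
grasp_force: 0.0
```

Run:
```python
from h import *
go([*J(0,-.115),.15],JX)
```

```text
t 1.1 tcp [0.4191 0.0835 0.2424] q6 -0.21 shift [-0.3631  0.0801  0.0924] twist 0.0003
```

Emit:
send_rows --commands '[[[-0.363,0.08,0],0],[[-0.363,0.08,0],0],[[-0.363,0.08,0],0],[[-0.363,0.08,0],0],[[-0.363,0.08,0],0],[[-0.363,0.08,0],0],[[-0.363,0.08,0.06],0],[[-0.363,0.08,0.06],0]]'

```text
t: 2.1
tcp_pos: [0.5766, -0.2496, 0.1778]
tool_rot: [0.623, 0.782, -0.001, -0.004]
force: [-0.3, 0.1, 1.5]
gripper_width: -0.001
grasp_force: 0.0
```

Run:
```python
from h import *
o=env.get_obs(); im=eyes.snapshot('wrist')
cv2.imwrite('pics/w1.png',im[:,:,::-1]); P=campose('wrist',o)
print(o['force'])
go([*J(0,-.115),.09],JX)
print(proj(P,np.array([[*J(x,y),z] for x,y,z in [(-.028,.165,.06),(.028,.165,.06),(0,.02-.1,.066),(-.028,-.08,.068),(.028,-.08,.068)]])).round(0).tolist())
```

```text
[-0.29785488  0.11206142  1.53423016]
t 2.15 tcp [ 0.5776 -0.2496  0.1814] q6 -0.76 shift [-0.0031  0.0009  0.0913] twist 0.0003
[[273.0, -251.0], [368.0, -252.0], [320.0, 162.0], [285.0, 163.0], [355.0, 163.0]]
```

View pics/w1.png

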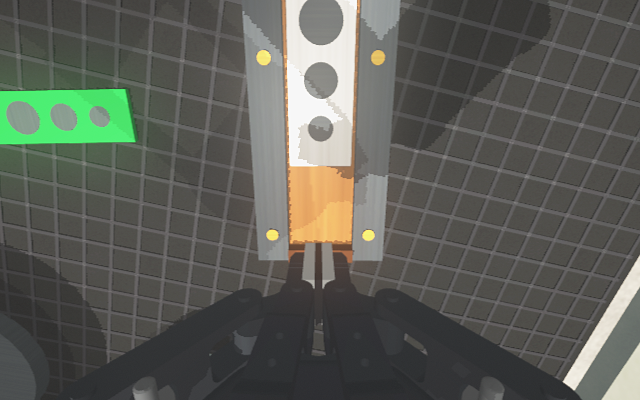

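The wrist view shows the plate's rear end at (320,165), as predicted (162), with the free channel behind it and the closed fingers in line with it. I'll descend.

Emit:
send_rows --commands '[[[-0.003,0.001,0.045],0],[[-0.003,0.001,0.09],0],[[-0.003,0.001,0.1],0],[[-0.003,0.001,0.106],0],[[-0.003,0.001,0.108],0],[[-0.003,0.001,0.108],0]]'

```text
t: 2.9
tcp_pos: [0.5805, -0.2531, 0.0757]
tool_rot: [0.622, 0.783, 0.0, 0.001]
force: [0.5, -0.4, 0.1]
gripper_width: -0.003
grasp_force: 0.0
```

Run:
```python
from h import *
o=env.get_obs();print(o['force'],tojig(o['tcp_pos']))
go([*J(0,.024),o['tcp_pos'][2]],JX)
```

```text
[ 0.45480166 -0.39068503  0.06906113] (np.float64(0.0014528293179342736), np.float64(-0.11617546900134963))
t 2.9 tcp [ 0.5805 -0.2531  0.0757] q6 -0.76 shift [ 0.1402 -0.0014 -0.0002] twist 0.0004
```

Emit:
send_rows --commands '[[[0,-0.0015,0.0025],0],[[0.015,-0.0015,0.0025],0],[[0.03,-0.0015,0.0025],0],[[0.05,-0.0015,0.0025],0],[[0.07,-0.0015,0.0025],0],[[0.09,-0.0015,0.0025],0],[[0.105,-0.0015,0.0025],0],[[0.115,-0.0015,0.0025],0]]'

```text
t: 3.9
tcp_pos: [0.5526, -0.1402, 0.0719]
tool_rot: [0.622, 0.783, -0.0, 0.0]
force: [-0.1, -1.7, -0.4]
gripper_width: -0.002
grasp_force: 0.4
```

```bash
cat >> h.py <<'E'
def tmpl(z=.066,name='top',box=(100,260,100,410),tag=None):
    o=env.get_obs(); im=eyes.snapshot(name)[:,:,::-1]; P=campose(name,o)
    if tag: cv2.imwrite(f'pics/{tag}.png',im)
    h=cv2.cvtColor(np.ascontiguousarray(im),cv2.COLOR_BGR2HSV); m=np.zeros(h.shape[:2],np.uint8)
    a,b,c,d=box; m[a:b,c:d]=((h[...,1]<40)&(h[...,2]>170))[a:b,c:d]
    m=cv2.morphologyEx(m,cv2.MORPH_CLOSE,np.ones((3,3)))
    n,l,s,_=cv2.connectedComponentsWithStats(m); k=1+np.argmax(s[1:,4])
    w=cast(P,np.argwhere(l==k)[:,::-1],z)[:,:2]
    r=cv2.minAreaRect(w.astype(np.float32)*1000); print('template',r); return w
E
python3 - <<'E'
from h import *
o=env.get_obs();print(o['force'],tojig(o['tcp_pos']))
w=tmpl(tag='top1'); d=w-JC; y=d@JU; x=d@JX; print('jig y range',np.percentile(y,[.5,99.5]),'x',np.percentile(x,[1,99]))
go([*J(0,.024),o['tcp_pos'][2]],JX)
E
```

```text
[-0.09934884 -1.69371106 -0.38567065] (np.float64(-0.000411191944913115), np.float64(0.00010811584478393385))
template ((527.533203125, -68.13491821289062), (256.63934326171875, 417.72686767578125), 68.17417907714844)
jig y range [-0.13030343  0.248037  ] x [-0.16525137  0.18717173]
t 3.95 tcp [ 0.5524 -0.1395  0.0719] q6 -0.61 shift [ 0.0232  0.0005 -0.    ] twist 0.001
```

Emit:
send_rows --commands '[[[0.012,0,0],0],[[0.02,0,0],0],[[0.023,0,0],0],[[0.023,0,0],0],[[0.015,0,0],0],[[0.01,0,-0.04],0],[[0.01,0,-0.1],0],[[0.01,0,-0.13],0]]'

```text
t: 4.95
tcp_pos: [0.5511, -0.1324, 0.205]
tool_rot: [0.623, 0.782, 0.0, 0.002]
force: [0.4, 1.2, -0.2]
gripper_width: -0.001
grasp_force: 0.0
```

Run:
```python
from h import *
o=env.get_obs(); print(o['force'],tojig(o['tcp_pos']))
im=eyes.snapshot('wrist'); cv2.imwrite('pics/w2.png',im[:,:,::-1]); P=campose('wrist',o)
print('edge/ends pred',proj(P,np.array([[*J(0,.165),.06],[*J(0,.035),.066],[*J(0,.235),.066]])).round(0).tolist())
go([*J(0,.205),.20],JX,o)
```

```text
[ 0.3922939   1.22881997 -0.18704238] (np.float64(-8.027938624714337e-05), np.float64(0.00801663195043219))
edge/ends pred [[317.0, -4.0], [317.0, 161.0], [316.0, -123.0]]
t 4.95 tcp [ 0.5511 -0.1324  0.205 ] q6 -0.6 shift [0.197  0.     0.0046] twist -0.0003
```

View pics/w2.png

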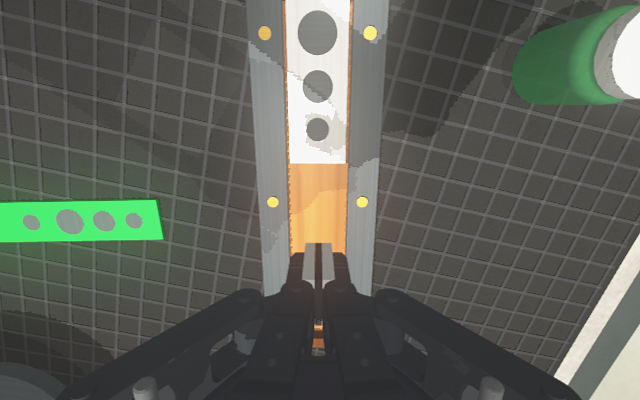

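The plate's rear end is at (317,163), so its centre is at jig y of about 0.133, which leaves about 68 mm overhanging. Now I'll move over the overhang and open.

Emit:
send_rows --commands '[[[0.06,0,0],0],[[0.12,0,0],0],[[0.17,0,0],0],[[0.197,0,0],0],[[0.197,0,0.02],0],[[0.197,0,0.04],0],[[0.197,0,0.05],0],[[0.197,0,0.05],0]]' --fingers 0.085

```text
t: 6.0
tcp_pos: [0.5061, 0.0602, 0.1514]
tool_rot: [0.623, 0.783, -0.0, -0.0]
force: [-0.2, -0.0, -0.8]
gripper_width: 0.993
grasp_force: 0.0
```

Run:
```python
from h import *
o=env.get_obs(); print(o['force'],o['gripper_width'],tojig(o['tcp_pos']))
im=eyes.snapshot('wrist'); cv2.imwrite('pics/w3.png',im[:,:,::-1]); P=campose('wrist',o)
print('pred +y end',proj(P,np.array([[*J(0,.2335),.066],[*J(.025,.2335),.066],[*J(-.025,.2335),.066]])).round(0).tolist())
go([*J(0,.205),.053],JX,o)
```

```text
[-0.15800794 -0.01797684 -0.78333413] 0.9932841793464495 (np.float64(-0.0006965465311312279), np.float64(0.20580713134214756))
pred +y end [[318.0, 174.0], [353.0, 174.0], [284.0, 174.0]]
t 6.0 tcp [0.5061 0.0602 0.1514] q6 -0.26 shift [-0.0008  0.0008  0.0984] twist -0.0001
```

View pics/w3.png

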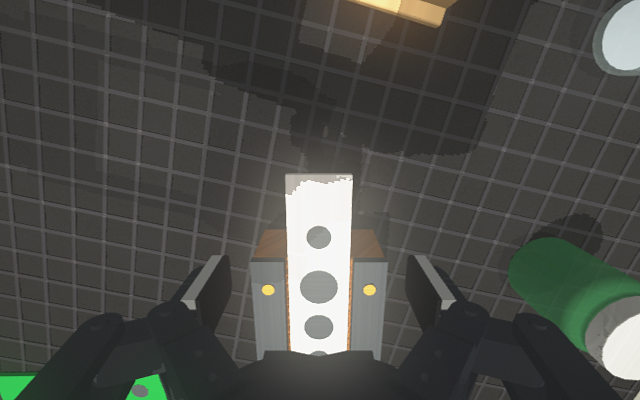

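The plate's end is at (319,174), matching the prediction, and it sits centred between the fingers. I'll descend and grip.

Emit:
send_rows --commands '[[[0,0.001,0.04],0],[[0,0.001,0.07],0],[[0,0.001,0.09],0],[[0,0.001,0.098],0],[[0,0.001,0.098],0],[[0,0.001,0.098],0]]'

```text
t: 6.8
tcp_pos: [0.5077, 0.0607, 0.0548]
tool_rot: [0.622, 0.783, 0.0, 0.001]
force: [-0.7, 0.0, 1.1]
gripper_width: 0.995
grasp_force: 0.0
```

Emit:
send_rows --commands '[[[0,0,0],0],[[0,0,0],0],[[0,0,0],0],[[0,0,0],0],[[0,0,0],0],[[0,0,0],0]]' --fingers 0.03 --grip_force 100

```text
t: 7.55
tcp_pos: [0.5072, 0.0608, 0.054]
tool_rot: [0.622, 0.783, 0.0, 0.0]
force: [-0.6, -0.1, 5.3]
gripper_width: 0.554
grasp_force: 101.8
```

Emit:
send_rows --commands '[[[0,0,-0.005],0],[[0,0,-0.015],0],[[0,0,-0.03],0],[[0,0,-0.05],0],[[0,0,-0.07],0],[[0,0,-0.09],0],[[0,0,-0.1],0],[[0,0,-0.1],0]]'

```text
t: 8.55
tcp_pos: [0.5073, 0.0608, 0.1545]
tool_rot: [0.622, 0.783, 0.0, 0.001]
force: [-0.5, 0.0, -2.3]
gripper_width: 0.557
grasp_force: 102.8
```

Run:
```python
from h import *
o=env.get_obs(); print(o['force'],o['gripper_width'],o['grasp_force'],o['tcp_pos'])
out=np.vstack([eyes.snapshot('wrist')[60:,:],eyes.snapshot('scene')[100:360,:]])[:,:,::-1]
cv2.imwrite('pics/w4.png',out)
```

```text
[-0.47431133  0.00798197 -2.33000962] 0.5565493514651663 102.84963369369507 [0.50731885 0.06075566 0.15449966]
```

View pics/w4.png

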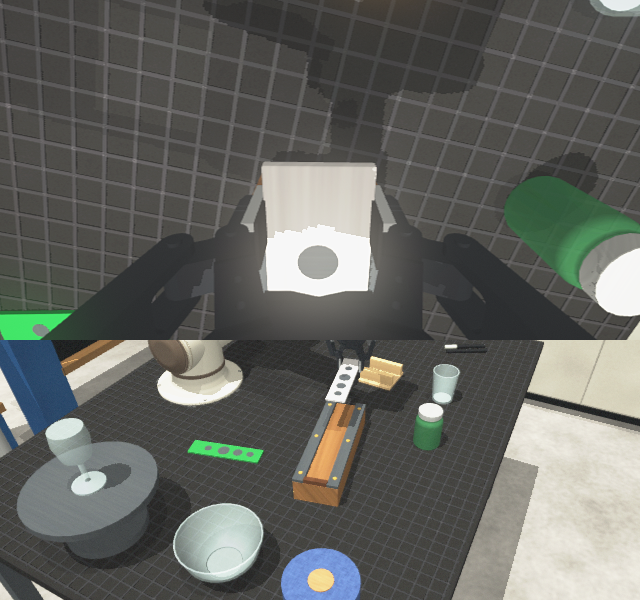

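The plate is held and clear: in the wrist view its end is at row 223, and in the scene view it lies over the jig. I'll check its tilt by casting the dark spots (scene view) onto the vertical plane of the jig axis, and compute the carry.

```bash
cat >> h.py <<'E'
def spots(P,im,org,u,box):
    """plate spots in a view, cast onto the vertical plane through org along u: (distance, z)"""
    a,b,c,d=box; h=cv2.cvtColor(np.ascontiguousarray(im[a:b,c:d]),cv2.COLOR_RGB2HSV)
    w=((h[...,1]<45)&(h[...,2]>165)).astype(np.uint8)
    n,l,s,_=cv2.connectedComponentsWithStats(w); w=(l==1+np.argmax(s[1:,4])).astype(np.uint8)
    cs,hi=cv2.findContours(w,cv2.RETR_CCOMP,cv2.CHAIN_APPROX_NONE)
    nrm=np.array([-u[1],u[0]]); K,Rm,e=P; out=[]
    for k,cn in enumerate(cs):
        if hi[0][k][3]<0 or cv2.contourArea(cn)<8: continue
        m=cv2.moments(cn); p=np.array([c+m['m10']/m['m00'],a+m['m01']/m['m00']])
        q=cast(P,p,0)[0]; dd=q-e; t=((org-e[:2])@nrm)/(dd[:2]@nrm); X=e+t*dd
        out.append([*p,(X[:2]-org)@u,X[2]])
    return np.array(sorted(out,key=lambda r:r[2]))
E
python3 - <<'E'
from h import *
o=env.get_obs()
s=spots(campose('scene'),eyes.snapshot('scene'),JC,JU,(110,180,310,375)); print(s.round(4))
if len(s)>1: print('slope',np.polyfit(s[:,2],s[:,3],1))
RC=np.array([.5151,.2719]); RU=np.array([.0312,.9995]); RX=np.array([.9995,-.0312])
go([*(RC+.0715*RU),.1545],RX,o)
E
```

```text
[[3.375185e+02 1.529136e+02 5.880000e-02 1.664000e-01]
 [3.408953e+02 1.453566e+02 9.580000e-02 1.651000e-01]
 [3.442730e+02 1.367848e+02 1.345000e-01 1.670000e-01]
 [3.480000e+02 1.280000e+02 1.793000e-01 1.670000e-01]]
slope [0.00924527 0.16526491]
t 8.65 tcp [0.5068 0.0608 0.1533] q6 -0.26 shift [ 0.273   0.0738 -0.0013] twist 0.2582
```

Level to about 0.01 rad, and its height is as expected (underside = TCP + 6 mm). Carrying it over.

Emit:
send_rows --commands '[[[0.02,0.005,0],0.02],[[0.06,0.016,0],0.06],[[0.105,0.028,0],0.1],[[0.15,0.041,0],0.15],[[0.195,0.053,0],0.19],[[0.235,0.064,0],0.23],[[0.26,0.07,0],0.25],[[0.273,0.074,0],0.258]]'

```text
t: 9.7
tcp_pos: [0.5173, 0.3444, 0.1528]
tool_rot: [0.718, 0.696, -0.001, -0.0]
force: [-0.6, 0.0, -2.1]
gripper_width: 0.562
grasp_force: 102.9
```

Emit:
send_rows --commands '[[[0,0,0],0],[[0,0,0.015],0],[[0,0,0.03],0],[[0,0,0.04],0],[[0,0,0.05],0],[[0,0,0.05],0]]'

```text
t: 10.45
tcp_pos: [0.5175, 0.3432, 0.1029]
tool_rot: [0.718, 0.696, -0.001, -0.0]
force: [-0.3, -0.1, -1.5]
gripper_width: 0.551
grasp_force: 102.9
```

Run:
```python
from h import *
RC=np.array([.5151,.2719]); RU=np.array([.0312,.9995]); RX=np.array([.9995,-.0312])
o=env.get_obs(); print(o['force'],o['grasp_force'])
im=eyes.snapshot('scene'); t=eyes.snapshot('top')
s=spots(campose('scene'),im,RC,RU,(70,180,310,440)); print(s.round(4))
if len(s)>1: print('slope',np.polyfit(s[:,2],s[:,3],1))
go([*(RC+.0715*RU),.039],RX,o)
a=cv2.resize(im[80:180,320:440],(600,500))[:280+220]; cv2.imwrite('pics/s5.png',np.hstack([a[:,:,::-1],cv2.resize(t[150:250,120:160+0],(200,500))[:,:,::-1]]))
```

```text
[-0.25341141 -0.13375382 -1.4706439 ] 102.90298819541931
[[ 3.715000e+02  1.170000e+02 -7.370000e-02  1.145000e-01]
 [ 3.764828e+02  1.119195e+02 -3.830000e-02  1.137000e-01]
 [ 3.819362e+02  1.058404e+02  1.600000e-03  1.149000e-01]
 [ 3.880000e+02  9.900000e+01  4.760000e-02  1.165000e-01]]
slope [0.01834246 0.11516447]
t 10.45 tcp [0.5175 0.3432 0.1029] q6 0.49 shift [ 0.0002 -0.0001  0.0639] twist 0.0001
```

View pics/s5.png

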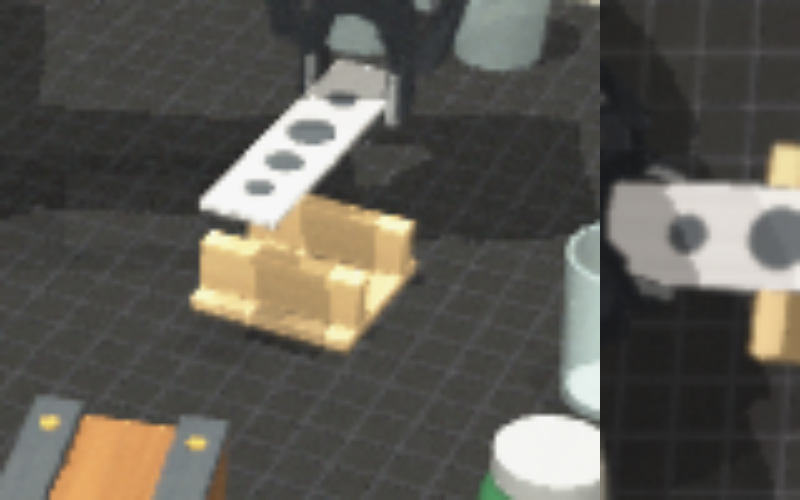

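The plate is level and in line above the rest, with the gripped end beyond the far bar. I'll lower it.

Emit:
send_rows --commands '[[[0,0,0.015],0],[[0,0,0.03],0],[[0,0,0.045],0],[[0,0,0.054],0],[[0,0,0.058],0],[[0,0,0.06],0],[[0,0,0.0615],0],[[0,0,0.0615],0]]'

```text
t: 11.55
tcp_pos: [0.5178, 0.3434, 0.0425]
tool_rot: [0.718, 0.696, 0.0, 0.0]
force: [0.2, -0.1, -1.3]
gripper_width: 0.553
grasp_force: 102.9
```

Emit:
send_rows --commands '[[[0,0,0.001],0],[[0,0,0.002],0],[[0,0,0.003],0],[[0,0,0.003],0]]'

```text
t: 12.05
tcp_pos: [0.5178, 0.3435, 0.0397]
tool_rot: [0.718, 0.696, 0.0, 0.0]
force: [-1.2, -0.1, 4.2]
gripper_width: 0.556
grasp_force: 103.6
```

Contact felt on the rest (force went from −1.3 to +4.2 N). Releasing.

Emit:
send_rows --commands '[[[0,0,0],0],[[0,0,0],0],[[0,0,0],0],[[0,0,0],0],[[0,0,0],0]]' --fingers 0.08 --grip_force 20

```text
t: 12.68
tcp_pos: [0.5178, 0.3434, 0.0392]
tool_rot: [0.718, 0.696, -0.0, 0.0]
force: [-0.7, -0.1, 0.2]
gripper_width: 0.933
grasp_force: 0.0
```

Emit:
send_rows --commands '[[[0,0,-0.01],0],[[0,0,-0.03],0],[[0,0,-0.06],0],[[0,0,-0.11],0],[[0,0,-0.16],0],[[0.05,0,-0.2],0],[[0.11,-0.05,-0.2],0],[[0.15,-0.1,-0.2],0]]'

```text
t: 13.68
tcp_pos: [0.4347, 0.4857, 0.2411]
tool_rot: [0.718, 0.696, 0.001, 0.0]
force: [0.3, -0.1, -1.3]
gripper_width: 0.938
grasp_force: 0.0
```

Run:
```python
from h import *
RC=np.array([.5151,.2719]); RU=np.array([.0312,.9995])
o=env.get_obs(); print(o['t'],o['force'],o['tcp_pos'])
w=tmpl(.051,'top',(150,250,120,240)); print('off',w.mean(0)-RC)
im=eyes.snapshot('scene')
s=spots(campose('scene'),im,RC,RU,(70,200,310,430)); print(s.round(4), np.polyfit(s[:,2],s[:,3],1))
t=eyes.snapshot('top')
cv2.imwrite('pics/s6.png',np.hstack([cv2.resize(im[80:180,320:420],(400,400)),cv2.resize(t[150:250,120:220],(400,400))])[:,:,::-1])
```

```text
13.675 [ 0.29103317 -0.08187087 -1.29800929] [0.43467867 0.48567028 0.24110162]
template ((513.94580078125, 272.6985168457031), (200.7714080810547, 50.65748596191406), 87.51519012451172)
off [-0.00103299  0.00225468]
[[ 3.710000e+02  1.345000e+02 -7.130000e-02  5.140000e-02]
 [ 3.756420e+02  1.290000e+02 -3.770000e-02  5.270000e-02]
 [ 3.810000e+02  1.232016e+02  2.600000e-03  5.210000e-02]
 [ 3.870000e+02  1.166667e+02  4.950000e-02  5.150000e-02]] [-0.00151863  0.05191051]
```

View pics/s6.png

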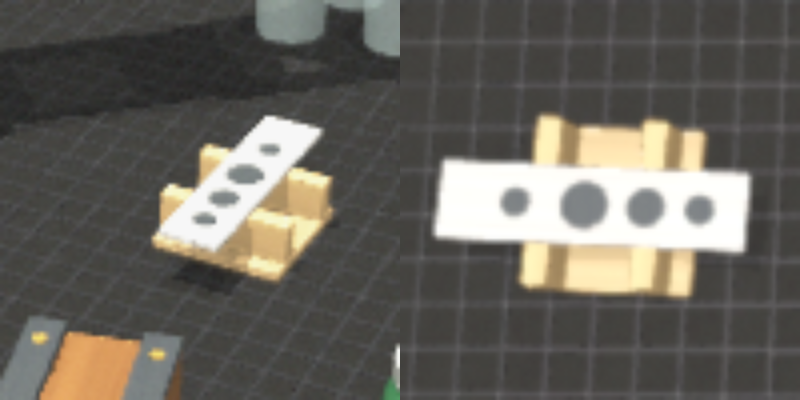

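The template lies flat, centred to within about 2 mm and in line with the rest. The gripper is clear of everything.

```bash
python3 -c "
from plant import env
print(env.sign_off())"
```

```text
the job is handed in; nothing more can be done
None
```

I slid the template out past the jig's open end, lifted it by the overhang and laid it across both bars of the rest; the last images show it flat, within about 2 mm of centre and in line. I handed the job in at about 14 s of the 54 s and got no verdict back; the path stayed well clear of the tumbler, jar and bowl, but I didn't re-measure them.

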